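# Rock a steel test bar into a sprung holder

### The arm

A 7-joint arm with a two-finger parallel gripper is mounted at the origin on a cart in front of the work surface, level with it; the furniture and walls round the work are solid. World frame = base frame: x ahead of the robot, y to its left, z up, the work surface at z = 0. Lengths are in m, angles in degrees, forces in N, time in s.
With the tool pointing down it reaches from about 0.425 to 0.875 m from the base axis. Payload 4.7 kg.
Tool frame: the origin (TCP) lies at the very end of the fingers, on their centre line; the grasp point (between the pads) lies 19 mm behind it; z points along the fingers, y is the direction in which the jaws open and shut (so a half turn about z gives the same grasp; the last joint's range is limited). The gripper opens to 87 mm and grips with 3 to 60 N. Pads are 19 mm wide; open, the fingers measure 117 mm over their backs; the gripper's body (75 mm by 190 mm) begins 51 mm behind the grasp point.
Start: joints at [-68.635, 18.392, -4.016, 83.108, 1.295, 78.541, -3.26], TCP at [0.228, 0.609, 0.223] pointing down, gripper open.
Joint ranges: [-163.93, 163.93], [-17.29, 119.83], [-79.2, 71.16], [3.27, 140.29], [-89.18, 269.18], [5.43, 117.66], [-154.24, 154.24]. Speed limits (degrees/s): [147.25, 147.25, 180, 180, 180, 180, 180].

### API

Orientations are given as [roll, pitch, yaw] about the fixed x, y, z axes, in that order (R = Rz(yaw) Ry(pitch) Rx(roll)).
In Python, from cell import sensors, imaging, ticket gives the robot as it stands.
- The arm moves only by the tool carry_out, never from a script. Its argument "plan" is a list of rows, each an object of numbers: "fingers": the closure, from -1 (fully open) to 1 (shut); "dx", "dy", "dz": the shift along the tool's x, y, z normalised to -1 to 1, where 1 is 0.03 m; "rx", "ry", "rz": the turn, a rotation vector about the tool's x, y, z normalised to -1 to 1, where 1 is 10 degrees. A call has 1 to 12 rows; each row shifts and turns the commanded pose from where the row before left it, along the tool's axes as they then stand; what a row does not reach is not made up. A row lasts 1/8 s, in which the tool goes at most 62.5 mm and 10.7 degrees, less where a joint would pass 70% of its speed; a pose out of reach is approached as far as the arm can. A call with a number of a shift or a turn outside -1 to 1 is refused whole. A call with a gripper value outside its range is refused whole. The fingers move at their own pace and stop on an object; "force" is the grip in N (left out, the last holds). Time passes only in rows, so rows that do not move let the fingers close. It gives the time, the measured TCP pose, the force and the opening at its end, in the units of the state.
- sensors.get_obs(): the state, without advancing time (a new reading comes with each control period).
- imaging.read_camera(name): name is "scene" or "top"; returns a dict with "color" (480x640x3 uint8, red, green, blue), "mtx" (3x3 intrinsics, pixels), "extrinsics" (4x4, takes a point from world to camera coordinates). Camera axes: x right, y down, z forward; pixel columns grow to the right and rows downward; lengths in m; the calibration is good to about 2 mm. A picture is of the moment at which its call begins. There is no depth.
- ticket.sign_off(): hands the job in, once; it reports no verdict.
The state is a dict: "time_s": time; "qpos": joint angles; "joint_velocities": joint speeds; "effort": joint torques, N m; "tool_pos": TCP position; "tool_rot": TCP orientation; "force": force on the tool from outside, world axes, zero at the start; "wrist_torque": the same for the moment, N m; "grip_width": finger opening in m.
Only numpy, scipy, OpenCV 4.12 (cv2) and the standard library are available. Lean on these libraries where they do the work, as an engineer would, in place of code of your own. Each camera call takes 0.05 s, during which the arm holds its last target.

### The job

Load the loose rectangular steel test bar into the pocket of the aluminium holder for its hardness test: put one end in tilted, push the sprung jaw back with it, and rock the other end down until the bar sits flat and fully home on the pocket floor, held between the jaw and the fixed wall. Work gently, never pushing harder than about 25 N, which would mark the bar or the holder, and leave the other things on the worktop where they are.

Things in the scene. Friction and masses are not known exactly. Their poses are not given: they have to be found in the camera images.
- bar_center (a point): Centre (half-way up) of the loose plain steel test bar, a rectangular block 60 mm long (its x), 30 mm wide (its y) and 34 mm high (its z, up), about 0.42 kg, with three small dark dots on its top face. Both ends are alike, so either may go to the jaw. It starts flat on the worktop.
- pocket_nominal (a point): Nominal pocket centre at floor height, 14 mm above the worktop; fixed to the holder's base. x points along the pocket to the sprung jaw, y across, z up. The carriage with pocket and jaw is locked up to 10 mm either way along x from here, NOT measured: find it by feel or sight. Floor 10 mm below the rim; free length 57 mm (bar: 60). Side rails 32 mm apart, flaring to 38 mm over the top 3 mm.
- jaw_nominal (a point): Nominal middle of the jaw face's top edge, 28.5 mm to +x of the pocket centre, at rim height; shifts unmeasured with the carriage. Steel jaw 10 x 29 mm, as high as the rim, square-edged: a bar pushed straight down lands on it. It slides 7.5 mm to +x up to a hard stop; its spring pushes with 3 N at rest plus 1 N per mm, damped (150 N per m/s). Rocking the bar in needs it about 4 to 4.5 mm back.
- wall_nominal (a point): Nominal middle of the top edge of the fixed end wall, 28.5 mm to -x of the pocket centre, at rim height; shifts unmeasured with the carriage. Solid for 29 mm behind. The bar's second lower edge must pass just inside this edge as it is rocked down; seated, the bar's end rests on this wall, the jaw is 3 mm back, and the bar stands 24 mm proud of the rim.
- holder: The whole fixed holder; origin on the worktop under its centre, axes as for the pocket. Dark steel base plate 196 x 74 x 6 mm with four screw heads (to 10 mm high), the aluminium carriage 134 x 62 mm on it (top 24 mm above the worktop), the jaw near its +x end. It is screwed down and does not move.
- bar: The same test bar; origin at the centre of its underside.
- hex_slug: bystander: upright dark hexagonal steel slug, 24 x 28 x 24 mm; origin under its centre
- round_slug: bystander: upright round steel slug, 27 mm wide and high; origin under its centre
- pen_2: bystander: blue and white marker pen lying, 135 mm long; origin under its centre
- loupe: bystander: black waisted loupe, 33 x 33 x 35 mm; origin under its centre
- eyepiece: bystander: black and white eyepiece, 32 x 32 x 46 mm; origin under its centre
Mind the look-alikes: they are no part of the job. Of the things shaped like the bar, the bare steel one is meant.

How it is judged (in metres and radians):
At the end, for the whole second after the job is handed in: The bar rests flat on the pocket floor between jaw and fixed wall (its centre 17 mm above the pocket floor to within about 1.4 mm, tilt under 0.03 rad, long axis within 0.08 rad of the pocket's), released and at rest (z of bar_center in the frame of pocket_nominal between 0.0155 and 0.0183 m and y of bar_center in the frame of pocket_nominal between -0.0025 and 0.0025 m and x of bar_center in the frame of pocket_nominal between -0.014 and 0.016 m and angle between bar_center's own z axis and vertical below 0.03 rad and angle between the x axis of bar_center and the x axis of pocket_nominal, either way round below 0.08 rad and linear speed of bar below 0.01 m/s and contact force between bar and holder above 1 N); the robot touches nothing.
It fails at once if the bar is forced into the holder: its contact forces on jaw, walls and floor add up to over 45 N (seated at rest: about 17 N) (contact force between bar and holder above 45 N).
It fails at once if the robot presses on the holder with more than 25 N (contact force between any of the fingers, the arm and holder above 25 N).
It fails at once if a bystander (slugs, pen, loupe, eyepiece) is moved by more than 20 mm (distance of any of hex_slug, round_slug, pen_2, loupe, eyepiece from where it was at the start of the episode above 0.02 m).
It also fails if it takes over 67 s, if anything falls off the work surface, if the arm or the gripper's body presses on something with over 40 N, if the wrist force passes 120 N, or if a joint passes its speed limit or range.

## Working session

There is one attempt and no reset: what is moved stays moved. The work goes in short steps, Python scripts to look and compute and a tool call to move; the robot and the scene stay as the last step left them, time stands still between calls to the robot, and variables do not carry over. Pictures are saved under pics/ and viewed, and the job is handed in when it is done.

Besides the shell and the picture viewer there is one more tool, called after ">>>" as name(argument=value, ...) on one line, values as JSON. carry_out: Moves the arm, as the interface text tells. Scaled input: -1 to 1 covers 0.03 m each way for a shift and 10 degrees each way for a turn. Its arguments: {"type":"object","properties":{"plan":{"type":"array"},"force":{"type":"number"}},"required":["plan"]}

```bash
mkdir -p pics; ls; cat > h.py <<'E'
import numpy as np, cv2
from cell import sensors, imaging, ticket
def snap(n,tag):
    r=imaging.read_camera(n); cv2.imwrite(f'pics/{tag}.png',r['color'][:,:,::-1]); np.savez(f'pics/{tag}.npz',**r); return r
def load(tag): return dict(np.load(f'pics/{tag}.npz'))
def ray(r,u,v):
    E=r['extrinsics'];R=E[:3,:3];t=E[:3,3];c=-R.T@t
    d=R.T@np.linalg.inv(r['mtx'])@np.array([u,v,1.]);return c,d
def atz(r,u,v,z):
    c,d=ray(r,u,v);return c+d*(z-c[2])/d[2]
def tri(obs):
    A=np.zeros((3,3));b=np.zeros(3)
    for r,u,v in obs:
        c,d=ray(r,u,v);d=d/np.linalg.norm(d);P=np.eye(3)-np.outer(d,d);A+=P;b+=P@c
    return np.linalg.solve(A,b)
def proj(r,p):
    q=r['mtx']@(r['extrinsics'][:3,:3]@np.asarray(p)+r['extrinsics'][:3,3]);return q[:2]/q[2]
def crop(tag,u0,v0,u1,v1,k,out):
    im=cv2.imread(f'pics/{tag}.png')[v0:v1,u0:u1];cv2.imwrite(f'pics/{out}.png',cv2.resize(im,None,fx=k,fy=k,interpolation=cv2.INTER_CUBIC))
E
python3 - <<'E'
from h import *
for n in('scene','top'):
    r=snap(n,n+'0');E=r['extrinsics'];print(n,-E[:3,:3].T@E[:3,3],E[:3,:3].round(2),r['mtx'])
print(sensors.get_obs())
E
```

```text
pics
scene [-0.29323123 -0.66899786  0.71125625] [[ 0.64 -0.77  0.01]
 [-0.42 -0.36 -0.83]
 [ 0.64  0.53 -0.56]] [[574.71784106   0.         330.06303088]
 [  0.         574.71784106 242.70152699]
 [  0.           0.           1.        ]]
top [ 0.30967478 -0.04532531  1.13326284] [[-0.02 -1.    0.01]
 [-0.99  0.01 -0.14]
 [ 0.14 -0.02 -0.99]] [[469.05887612   0.         323.72678416]
 [  0.         469.05887612 243.37530722]
 [  0.           0.           1.        ]]
{'time_s': 0.1, 'qpos': array([-68.63189581,  18.43296575,  -4.01505101,  83.16728092,
         1.29362047,  78.54105568,  -3.26112136]), 'joint_velocities': array([-0.10905737, -0.10129316,  0.02519058, -0.13400994, -0.05207909,
       -0.10840902,  0.02359009]), 'effort': array([-1.52525549e-04, -4.92571235e+01, -4.05798331e-01, -3.13397849e+01,
       -6.41973526e-02,  3.94578825e-02,  6.03315380e-05]), 'tool_pos': array([0.2281454 , 0.60812136, 0.22159727]), 'tool_rot': array([-1.79903850e+02,  4.27027032e-03,  1.59439627e+02]), 'force': array([-0.03621504,  0.88202492, -0.33572215]), 'wrist_torque': array([-0.0220578 ,  0.04614812,  0.04444018]), 'grip_width': 0.08700843350002278}
```

View pics/scene0.png

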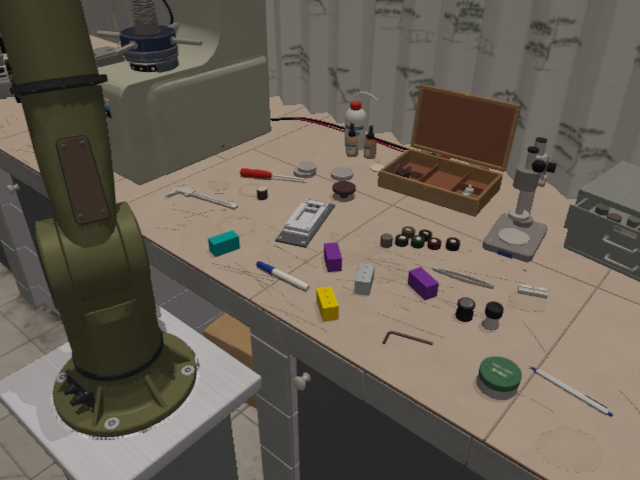

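View pics/top0.png

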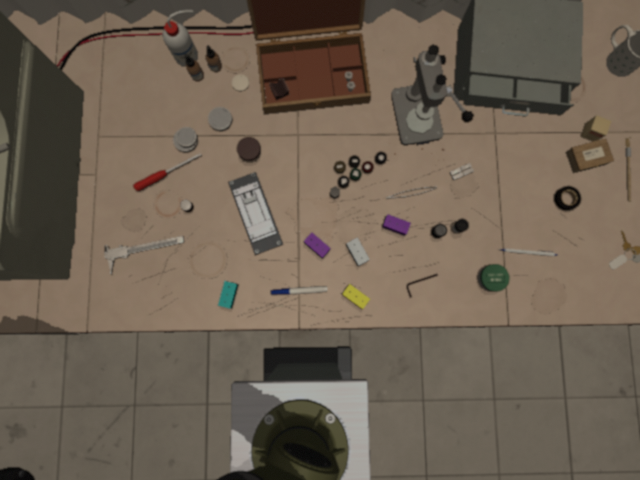

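```bash
python3 - <<'E'
from h import *
crop('scene0',270,190,400,310,6,'c1'); crop('top0',215,165,385,275,4.5,'c2')
E
```

```text
(no output)
```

View pics/c1.png

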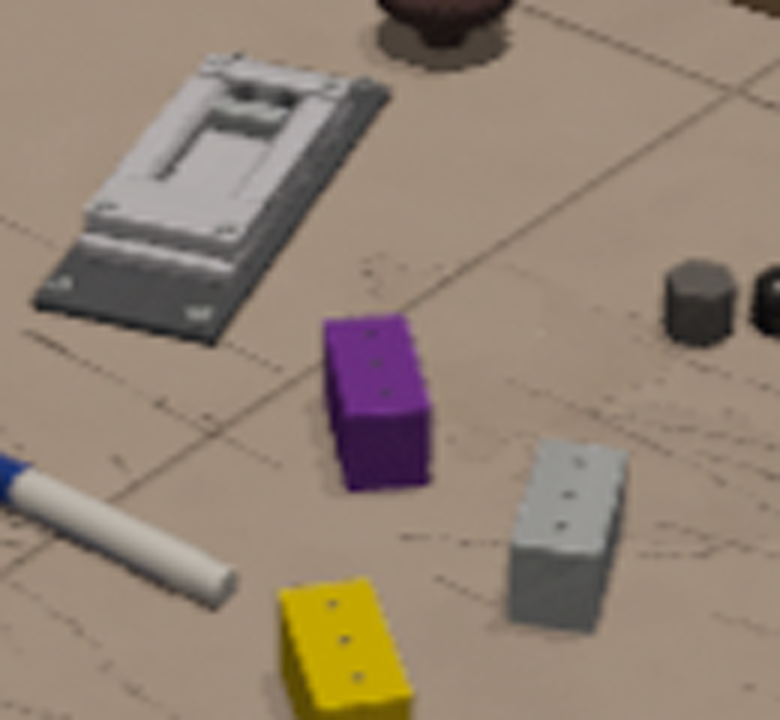

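View pics/c2.png

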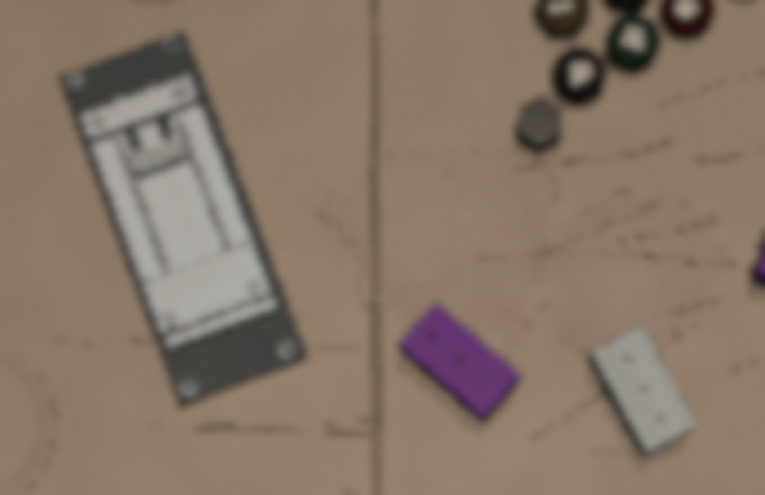

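```bash
python3 - <<'E'
from h import *
S=load('scene0');T=load('top0')
s=lambda U,V:(S,(U+.5)/6-.5+270,(V+.5)/6-.5+190)
t=lambda U,V:(T,(U+.5)/4.5-.5+215,(V+.5)/4.5-.5+165)
sc=[(543,441),(627,450),(603,553),(512,545),(579,462),(569,495),(560,526)]
tc=[(590,352),(642,327),(694,428),(648,455),(627,358),(645,389),(661,419)]
P=np.array([tri([s(*a),t(*b)]) for a,b in zip(sc,tc)]);print((P*1e3).round(1))
print('c',P[:4].mean(0),P[4:].mean(0))
for r in(t,s):
  Q=np.array([atz(*r(*b),.034) for b in (tc if r is t else sc)]);print((Q*1e3).round(1))
  d=Q[0]+Q[1]-Q[2]-Q[3];print(Q[:4].mean(0),Q[4:].mean(0),np.degrees(np.arctan2(d[1],d[0])),np.linalg.norm(d)/2, np.degrees(np.arctan2(*(Q[4]-Q[6])[[1,0]])))
hc=[(60,75),(183,33),(305,355),(182,406)]
Q=np.array([atz(*t(*b),.006) for b in hc]);d=Q[0]+Q[1]-Q[2]-Q[3];print((Q*1e3).round(1),Q.mean(0),np.degrees(np.arctan2(d[1],d[0])),np.linalg.norm(d)/2)
hs=[(33,303),(213,345),(390,93)];print('scene',[ (atz(*s(*b),.006)*1e3).round(1) for b in hs])
print('tri',tri([s(213,345),t(305,355)]),tri([s(390,93),t(183,33)]),tri([s(33,303),t(182,406)]))
E
```

```text
[[ 470.9 -115.    32.3]
 [ 483.  -142.    34.9]
 [ 430.1 -169.1   35.8]
 [ 415.9 -144.2   34.8]
 [ 466.7 -133.8   35. ]
 [ 450.  -142.7   35.1]
 [ 434.1 -150.8   35.5]]
c [ 0.44999785 -0.1425703   0.03444858] [ 0.45026746 -0.14243975  0.03518115]
[[ 470.2 -114.4   34. ]
 [ 483.2 -142.1   34. ]
 [ 429.2 -168.    34. ]
 [ 415.3 -143.5   34. ]
 [ 466.8 -133.8   34. ]
 [ 450.2 -142.9   34. ]
 [ 434.2 -150.8   34. ]]
[ 0.44948478 -0.14201394  0.034     ] [ 0.45037358 -0.14249834  0.034     ] 26.84431759696955 0.06098770287108644 27.645443067650923
[[ 469.6 -116.8   34. ]
 [ 483.9 -141.2   34. ]
 [ 433.4 -168.9   34. ]
 [ 417.6 -144.2   34. ]
 [ 467.9 -133.2   34. ]
 [ 451.1 -141.8   34. ]
 [ 435.8 -149.7   34. ]]
[ 0.45113552 -0.1427715   0.034     ] [ 0.45161417 -0.14156094  0.034     ] 28.241558899584184 0.058112972663954286 27.25774804180531
[[631.8 171.6   6. ]
 [654.9 104.3   6. ]
 [474.7  37.6   6. ]
 [447.9 103.7   6. ]] [0.55234188 0.10429424 0.006     ] 20.28314029395147 0.19405577168614846
scene [array([446.6, 101.7,   6. ]), array([469.7,  33. ,   6. ]), array([652.5, 101.1,   6. ])]
tri [0.47540007 0.03810489 0.00084132] [0.65602283 0.10441779 0.00315795] [0.44829398 0.10376288 0.00425897]
```

>>> carry_out(plan=[{"dx":-0.8,"dy":-0.45,"fingers":-0.2},{"dx":-0.8,"dy":-0.45},{"dx":-0.8,"dy":-0.45},{"dx":-0.8,"dy":-0.45},{"dx":-0.8,"dy":-0.45},{"dx":-0.8,"dy":-0.45},{"dx":-0.8,"dy":-0.45},{"dx":-0.8,"dy":-0.45},{"dx":-0.8,"dy":-0.45},{"dx":-0.8,"dy":-0.45},{"dx":-0.8,"dy":-0.45},{"dx":-0.8,"dy":-0.45}], force=25)

```text
validation failed for argument at $.pl...
```

>>> carry_out(plan=[{"fingers":-0.2,"dx":-0.8,"dy":-0.45,"dz":0,"rx":0,"ry":0,"rz":0}], force=25)

```text
time_s: 0.22
tool_pos: [0.2435, 0.5885, 0.2215]
tool_rot: [-179.9, -0.1, 159.7]
force: [0.9, -0.2, 0.6]
grip_width: 0.083
```

>>> carry_out(plan=[{"fingers":-0.2,"dx":-0.8,"dy":-0.45,"dz":0,"rx":0,"ry":0,"rz":0},{"fingers":-0.2,"dx":-0.8,"dy":-0.45,"dz":0,"rx":0,"ry":0,"rz":0},{"fingers":-0.2,"dx":-0.8,"dy":-0.45,"dz":0,"rx":0,"ry":0,"rz":0},{"fingers":-0.2,"dx":-0.8,"dy":-0.45,"dz":0,"rx":0,"ry":0,"rz":0},{"fingers":-0.2,"dx":-0.8,"dy":-0.45,"dz":0,"rx":0,"ry":0,"rz":0},{"fingers":-0.2,"dx":-0.8,"dy":-0.45,"dz":0,"rx":0,"ry":0,"rz":0},{"fingers":-0.2,"dx":-0.8,"dy":-0.45,"dz":0,"rx":0,"ry":0,"rz":0},{"fingers":-0.2,"dx":-0.8,"dy":-0.45,"dz":0,"rx":0,"ry":0,"rz":0},{"fingers":-0.2,"dx":-0.8,"dy":-0.45,"dz":0,"rx":0,"ry":0,"rz":0},{"fingers":-0.2,"dx":-0.8,"dy":-0.45,"dz":0,"rx":0,"ry":0,"rz":0},{"fingers":-0.2,"dx":-0.8,"dy":-0.45,"dz":0,"rx":0,"ry":0,"rz":0}])

```text
time_s: 1.6
tool_pos: [0.4413, 0.3549, 0.2221]
tool_rot: [-180.0, -0.0, 159.4]
force: [1.2, 0.0, 0.1]
grip_width: 0.0519
```

>>> carry_out(plan=[{"fingers":-0.2,"dx":0,"dy":0,"dz":0,"rx":0,"ry":0,"rz":1},{"fingers":-0.2,"dx":0,"dy":0,"dz":0,"rx":0,"ry":0,"rz":1},{"fingers":-0.2,"dx":0,"dy":0,"dz":0,"rx":0,"ry":0,"rz":1},{"fingers":-0.2,"dx":0,"dy":0,"dz":0,"rx":0,"ry":0,"rz":1},{"fingers":-0.2,"dx":0,"dy":0,"dz":0,"rx":0,"ry":0,"rz":1},{"fingers":-0.2,"dx":0,"dy":0,"dz":0,"rx":0,"ry":0,"rz":1},{"fingers":-0.2,"dx":0,"dy":0,"dz":0,"rx":0,"ry":0,"rz":1},{"fingers":-0.2,"dx":0,"dy":0,"dz":0,"rx":0,"ry":0,"rz":1},{"fingers":-0.2,"dx":0,"dy":0,"dz":0,"rx":0,"ry":0,"rz":1},{"fingers":-0.2,"dx":0,"dy":0,"dz":0,"rx":0,"ry":0,"rz":1},{"fingers":-0.2,"dx":0,"dy":0,"dz":0,"rx":0,"ry":0,"rz":1},{"fingers":-0.2,"dx":0,"dy":0,"dz":0,"rx":0,"ry":0,"rz":1}])

```text
time_s: 3.1
tool_pos: [0.4408, 0.3556, 0.222]
tool_rot: [180.0, 0.1, 39.1]
force: [0.8, 0.4, -0.2]
grip_width: 0.0522
```

```bash
python3 -c "
from h import *
o=sensors.get_obs();print(o['qpos'],o['tool_pos'],o['tool_rot'])
snap('scene','scene1');snap('top','top1')"
```

```text
[-55.27166176   8.16405005  15.1716848   95.90634381  -2.18715313
  76.27343404 -90.60949886] [0.44077073 0.35558254 0.22204839] [1.79993709e+02 5.31397884e-02 3.91160440e+01]
```

>>> carry_out(plan=[{"fingers":-0.2,"dx":0,"dy":0,"dz":0,"rx":0,"ry":0,"rz":0.6},{"fingers":-0.2,"dx":0,"dy":0,"dz":0,"rx":0,"ry":0,"rz":0.6},{"fingers":-0.2,"dx":-0.433,"dy":0.876,"dz":0,"rx":0,"ry":0,"rz":0},{"fingers":-0.2,"dx":-0.433,"dy":0.876,"dz":0,"rx":0,"ry":0,"rz":0},{"fingers":-0.2,"dx":-0.433,"dy":0.876,"dz":0,"rx":0,"ry":0,"rz":0},{"fingers":-0.2,"dx":-0.433,"dy":0.876,"dz":0,"rx":0,"ry":0,"rz":0},{"fingers":-0.2,"dx":-0.433,"dy":0.876,"dz":0,"rx":0,"ry":0,"rz":0},{"fingers":-0.2,"dx":-0.433,"dy":0.876,"dz":0.3,"rx":0,"ry":0,"rz":0},{"fingers":-0.2,"dx":-0.433,"dy":0.876,"dz":0.3,"rx":0,"ry":0,"rz":0},{"fingers":-0.2,"dx":-0.433,"dy":0.876,"dz":0.3,"rx":0,"ry":0,"rz":0},{"fingers":-0.2,"dx":-0.433,"dy":0.876,"dz":0.3,"rx":0,"ry":0,"rz":0},{"fingers":-0.2,"dx":-0.433,"dy":0.876,"dz":0.3,"rx":0,"ry":0,"rz":0}])

```text
time_s: 4.7
tool_pos: [0.4467, 0.0617, 0.1772]
tool_rot: [-180.0, -0.0, 27.7]
force: [0.8, -0.5, 0.5]
grip_width: 0.0524
```

>>> carry_out(plan=[{"fingers":-0.2,"dx":-0.433,"dy":0.876,"dz":0.3,"rx":0,"ry":0,"rz":0},{"fingers":-0.2,"dx":-0.433,"dy":0.876,"dz":0.3,"rx":0,"ry":0,"rz":0},{"fingers":-0.2,"dx":-0.433,"dy":0.876,"dz":0.3,"rx":0,"ry":0,"rz":0},{"fingers":-0.2,"dx":-0.433,"dy":0.876,"dz":0.3,"rx":0,"ry":0,"rz":0},{"fingers":-0.2,"dx":-0.433,"dy":0.876,"dz":0.3,"rx":0,"ry":0,"rz":0},{"fingers":-0.2,"dx":-0.433,"dy":0.876,"dz":0.3,"rx":0,"ry":0,"rz":0},{"fingers":-0.2,"dx":-0.433,"dy":0.876,"dz":0.3,"rx":0,"ry":0,"rz":0},{"fingers":-0.2,"dx":0,"dy":0,"dz":0,"rx":0,"ry":0,"rz":0}])

```text
time_s: 5.7
tool_pos: [0.45, -0.1446, 0.114]
tool_rot: [180.0, 0.1, 27.4]
force: [-0.0, 0.9, 0.5]
grip_width: 0.052
```

```bash
python3 -c "
from h import *
o=sensors.get_obs();print(o['qpos'],o['tool_pos'],o['tool_rot'],o['force'])
snap('scene','scene2');snap('top','top2')
crop('scene2',330,190,460,310,6,'c3')"
```

```text
[-30.31023203   0.91493489  45.7531549  116.57973155  -0.65783795
  62.84485545 -46.89150612] [ 0.45000525 -0.14463862  0.11400735] [1.79990371e+02 9.27131873e-02 2.73683004e+01] [-0.0255332   0.86445019  0.50978174]
```

View pics/scene2.png

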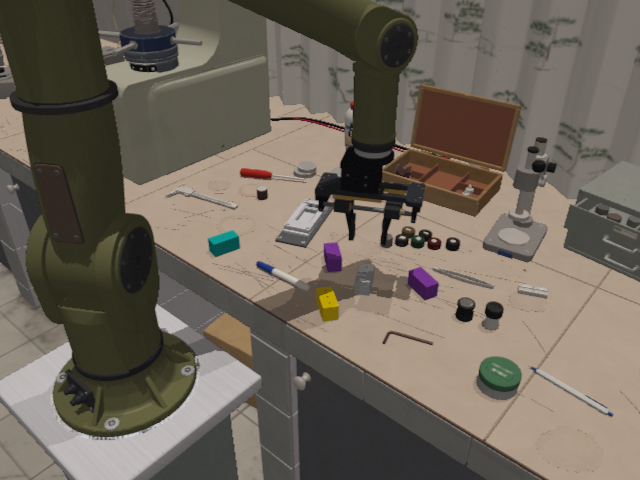

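>>> carry_out(plan=[{"fingers":-0.2,"dx":0.03,"dy":-0.06,"dz":0.6,"rx":0,"ry":0,"rz":0},{"fingers":-0.2,"dx":0,"dy":0,"dz":0.6,"rx":0,"ry":0,"rz":0},{"fingers":-0.2,"dx":0,"dy":0,"dz":0.6,"rx":0,"ry":0,"rz":0},{"fingers":-0.2,"dx":0,"dy":0,"dz":0.6,"rx":0,"ry":0,"rz":0},{"fingers":-0.2,"dx":0,"dy":0,"dz":0.6,"rx":0,"ry":0,"rz":0},{"fingers":-0.2,"dx":0,"dy":0,"dz":0.33,"rx":0,"ry":0,"rz":0},{"fingers":-0.2,"dx":0,"dy":0,"dz":0,"rx":0,"ry":0,"rz":0}])

```text
time_s: 6.68
tool_pos: [0.4507, -0.1396, 0.0143]
tool_rot: [-180.0, 0.0, 27.5]
force: [-0.6, -0.4, 0.6]
grip_width: 0.0519
```

```bash
python3 -c "
from h import *
o=sensors.get_obs();print(o['tool_pos'],o['tool_rot'],o['force'])
snap('scene','scene3');snap('top','top3')
crop('scene3',310,220,430,320,6,'c3')"
```

```text
[ 0.4507239  -0.13960189  0.0143432 ] [-1.79957622e+02  4.40493064e-02  2.75429451e+01] [-0.56103392 -0.40346141  0.64960619]
```

View pics/c3.png

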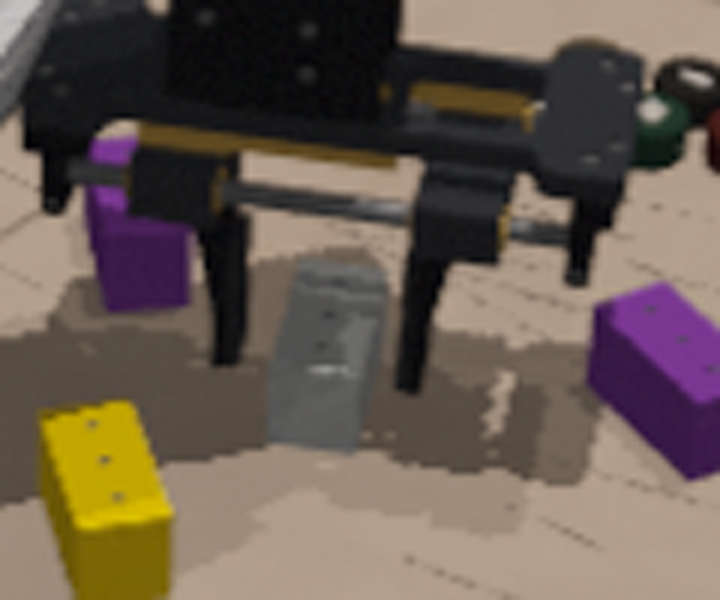

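>>> carry_out(plan=[{"fingers":-0.2,"dx":-0.05,"dy":0.085,"dz":0,"rx":0,"ry":0,"rz":0},{"fingers":-0.2,"dx":0,"dy":0,"dz":0,"rx":0,"ry":0,"rz":0},{"fingers":1,"dx":0,"dy":0,"dz":0,"rx":0,"ry":0,"rz":0},{"fingers":1,"dx":0,"dy":0,"dz":0,"rx":0,"ry":0,"rz":0},{"fingers":1,"dx":0,"dy":0,"dz":0,"rx":0,"ry":0,"rz":0},{"fingers":1,"dx":0,"dy":0,"dz":0,"rx":0,"ry":0,"rz":0},{"fingers":1,"dx":0,"dy":0,"dz":0,"rx":0,"ry":0,"rz":0},{"fingers":1,"dx":0,"dy":0,"dz":0,"rx":0,"ry":0,"rz":0},{"fingers":1,"dx":0,"dy":0,"dz":0,"rx":0,"ry":0,"rz":0}], force=25)

```text
time_s: 7.9
tool_pos: [0.4507, -0.1431, 0.0146]
tool_rot: [-180.0, 0.0, 27.4]
force: [-1.0, 1.7, 2.9]
grip_width: 0.03
```

```bash
python3 -c "
from h import *
o=sensors.get_obs();print(o['tool_pos'],o['tool_rot'],o['force'],o['grip_width'])
snap('scene','scene4')
o=sensors.get_obs();print(o['tool_pos'],o['tool_rot'],o['force'])
"
```

```text
[ 0.4506749  -0.14311212  0.01464114] [-1.79967131e+02  9.52029417e-04  2.74481598e+01] [-0.95259007  1.72168903  2.89893172] 0.02999727729908059
[ 0.45065245 -0.14313539  0.01463137] [-1.79968059e+02  3.81169467e-03  2.74485745e+01] [-1.74143582  1.82615897  1.24145358]
```

>>> carry_out(plan=[{"fingers":1,"dx":0,"dy":0,"dz":-0.7,"rx":0,"ry":0,"rz":0},{"fingers":1,"dx":0,"dy":0,"dz":-0.7,"rx":0,"ry":0,"rz":0},{"fingers":1,"dx":0,"dy":0,"dz":-0.7,"rx":0,"ry":0,"rz":0},{"fingers":1,"dx":0,"dy":0,"dz":-0.7,"rx":0,"ry":0,"rz":0},{"fingers":1,"dx":0,"dy":0,"dz":0,"rx":0,"ry":0,"rz":0}])

```text
time_s: 8.57
tool_pos: [0.4517, -0.1438, 0.0993]
tool_rot: [179.9, -0.2, 27.4]
force: [-0.1, -0.1, -4.7]
grip_width: 0.0299
```

```bash
python3 - <<'E'
from h import *
o=sensors.get_obs();print(o['tool_pos'],o['tool_rot'],o['force'])
crop('scene0',272,192,340,248,11,'c5'); crop('top0',225,168,290,258,6.6,'c6')
E
```

```text
[ 0.45172965 -0.14378863  0.09931811] [ 1.79917371e+02 -1.50616656e-01  2.74436582e+01] [-0.14684155 -0.07163119 -4.71556749]
```

View pics/c5.png

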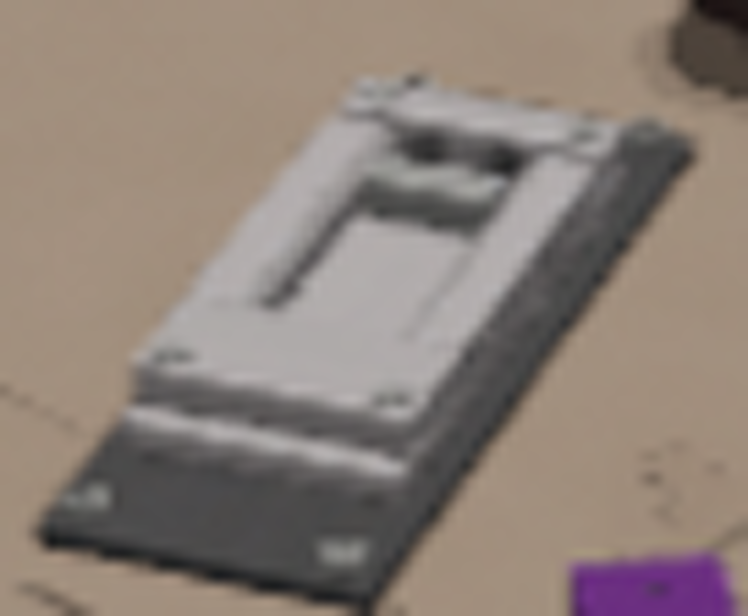

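View pics/c6.png

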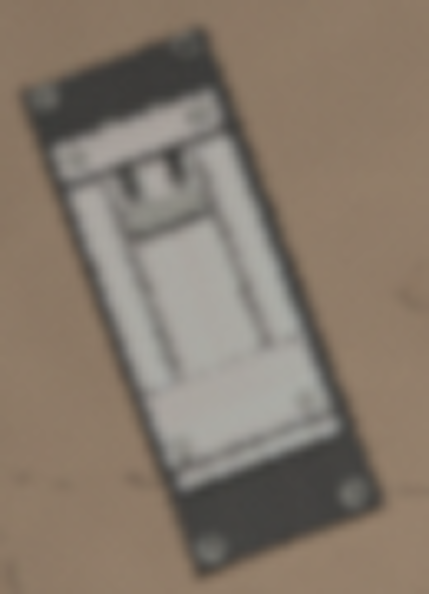

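```bash
python3 - <<'E'
from h import *
S=load('scene0');T=load('top0')
s=lambda U,V:(S,(U+.5)/11-.5+272,(V+.5)/11-.5+192)
t=lambda U,V:(T,(U+.5)/6.6-.5+225,(V+.5)/6.6-.5+168)
f=lambda g,z,*L:[print((atz(*g(*p),z)*1e3).round(1)) for p in L]
print('plate top');hc=[(20,92),(202,27),(385,500),(200,577)]
Q=np.array([atz(*t(*b),.006) for b in hc]);print((Q*1e3).round(1),Q.mean(0))
for i,j in((0,3),(1,2)): print(np.degrees(np.arctan2(*(Q[i]-Q[j])[[1,0]])))
Hs=[(42,94),(187,43),(354,491),(210,547)]
W=np.array([atz(*t(*b),.010) for b in Hs]);print('screws',W.mean(0))
for i,j in((0,3),(1,2)): print(np.degrees(np.arctan2(*(W[i]-W[j])[[1,0]])))
print('scene screw/plate');f(s,.006,(40,535),(365,600),(695,155))
print('rails/jaw/wall top');f(t,.024,(135,240),(180,375),(215,215),(268,345),(172,221),(225,366))
print('jaw/wall scene');f(s,.024,(425,198),(335,323))
print('tri',tri([t(172,221),s(425,198)]),tri([t(225,366),s(335,323)]))
# cross-check predicted outline from hypothesised pose
def P(x,y,z,c=(.552,.1035),a=20.3):
    a=np.radians(a);return (c[0]+x*np.cos(a)-y*np.sin(a),c[1]+x*np.sin(a)+y*np.cos(a),z)
for sx in(-1,1):
  for sy in(-1,1):
    p=P(.098*sx,.037*sy,.006)
    a=proj(S,p);b=proj(T,p);print(sx,sy,((a+.5-[272,192])*11-.5).round(),((b+.5-[225,168])*6.6-.5).round())
E
```

```text
plate top
[[631.2 172.4   6. ]
 [655.6 104.6   6. ]
 [475.1  36.4   6. ]
 [447.5 104.1   6. ]] [0.55236991 0.10435138 0.006     ]
20.391830596950978
20.690022461807228
screws [0.55337934 0.10510211 0.01      ]
20.331135586162542
20.055986704415595
scene screw/plate
[446.5 101.3   6. ]
[472.1  36.2   6. ]
[650.7  99.1   6. ]
rails/jaw/wall top
[569.8 126.2  24. ]
[519.4 109.4  24. ]
[578.8  97.   24. ]
[530.1  77.5  24. ]
[576.8 112.7  24. ]
[522.5  93.1  24. ]
jaw/wall scene
[574.5 111.3  24. ]
[524.3  91.5  24. ]
tri [0.57699851 0.1131553  0.02220751] [0.52335065 0.0922403  0.02401134]
-1 -1 [373. 601.] [389. 506.]
-1 1 [ 32. 528.] [200. 578.]
1 -1 [700. 139.] [207.  24.]
1 1 [391.  81.] [20. 92.]
```

>>> carry_out(plan=[{"fingers":1,"dx":0,"dy":0,"dz":0,"rx":0,"ry":0,"rz":0.71},{"fingers":1,"dx":0.567,"dy":-0.656,"dz":0,"rx":0,"ry":0,"rz":0},{"fingers":1,"dx":0.567,"dy":-0.656,"dz":0,"rx":0,"ry":0,"rz":0},{"fingers":1,"dx":0.567,"dy":-0.656,"dz":0,"rx":0,"ry":0,"rz":0},{"fingers":1,"dx":0.567,"dy":-0.656,"dz":0,"rx":0,"ry":0,"rz":0},{"fingers":1,"dx":0.567,"dy":-0.656,"dz":0,"rx":0,"ry":0,"rz":0},{"fingers":1,"dx":0.567,"dy":-0.656,"dz":0,"rx":0,"ry":0,"rz":0},{"fingers":1,"dx":0.567,"dy":-0.656,"dz":0,"rx":0,"ry":0,"rz":0},{"fingers":1,"dx":0.567,"dy":-0.656,"dz":0,"rx":0,"ry":0,"rz":0},{"fingers":1,"dx":0.567,"dy":-0.656,"dz":0,"rx":0,"ry":0,"rz":0},{"fingers":1,"dx":0.567,"dy":-0.656,"dz":0,"rx":0,"ry":0,"rz":0},{"fingers":1,"dx":0,"dy":0,"dz":0,"rx":0,"ry":0,"rz":0}])

```text
time_s: 10.07
tool_pos: [0.5426, 0.104, 0.0986]
tool_rot: [-180.0, -0.0, 20.6]
force: [-0.4, -0.3, -3.8]
grip_width: 0.0301
```

```bash
python3 - <<'E'
from h import *
o=sensors.get_obs();print(o['tool_pos'],o['tool_rot'],o['force'],o['qpos'])
snap('scene','scene6');snap('top','top6')
o=sensors.get_obs();print(o['tool_pos'],o['tool_rot'],o['force'],o['wrist_torque'])
crop('scene6',262,150,362,250,6,'c7'); crop('top6',205,158,315,258,6,'c8')
E
```

```text
[0.54262277 0.10395179 0.09858197] [-1.79977710e+02 -4.07773174e-02  2.05892738e+01] [-0.39933063 -0.26254378 -3.76275662] [-44.7012565   13.53782935  35.23101519 106.84588031  -8.80832726
  62.27195697 -75.51922258]
[0.54195543 0.10039931 0.09850468] [1.79955248e+02 3.51500564e-02 2.03768098e+01] [-0.3962399  -0.87509998 -4.44967795] [-0.07664773  0.13156254  0.02018411]
```

View pics/c7.png

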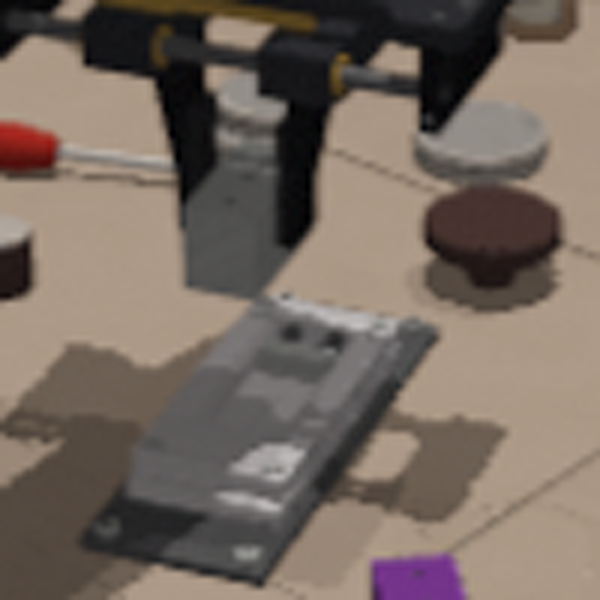

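View pics/c8.png

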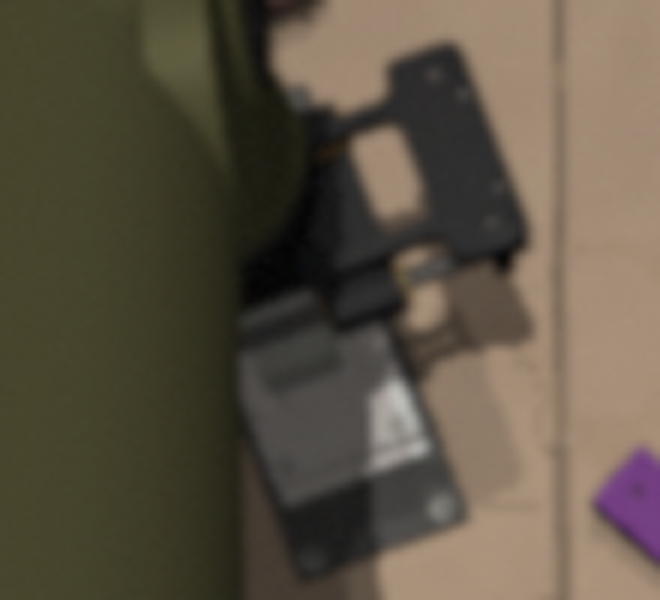

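```bash
python3 - <<'E'
from h import *
S=load('scene6');a=np.radians(20.4);u=np.array([np.cos(a),np.sin(a),0]);v=np.array([-u[1],u[0],0]);c=np.array([.5422,.101,0])
for x,y,z in((-30,15,84),(-30,-15,84),(-30,15,118),(-30,-15,118)):
    p=c+(x*u+y*v+[0,0,z])*1e-3;print(x,y,z,((proj(S,p)+.5-[262,150])*6-.5).round(1))
crop('scene6',285,170,325,205,16,'c9')
E
```

```text
-30 15 84 [185.4 293.6]
-30 -15 84 [261.  307.9]
-30 15 118 [183.1 211.9]
-30 -15 118 [259.8 225.9]
```

View pics/c9.png

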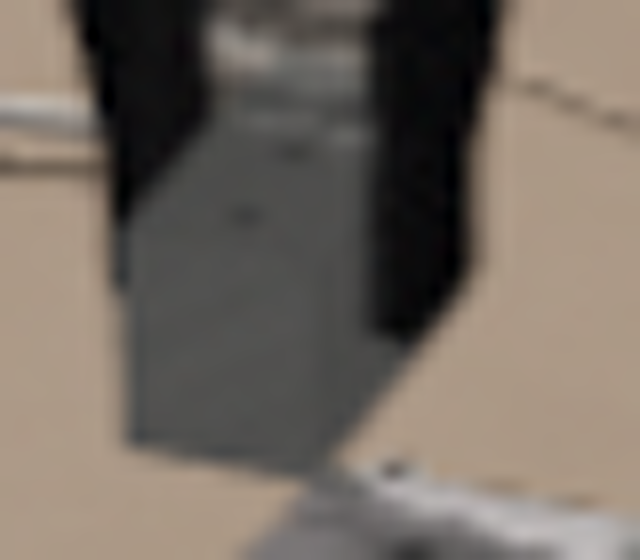

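>>> carry_out(plan=[{"fingers":1,"dx":0.15,"dy":0.02,"dz":0.725,"rx":0,"ry":0,"rz":0},{"fingers":1,"dx":0,"dy":0,"dz":0.725,"rx":0,"ry":-0.5,"rz":0},{"fingers":1,"dx":0,"dy":0,"dz":0,"rx":0,"ry":-0.5,"rz":0},{"fingers":1,"dx":0,"dy":0,"dz":0,"rx":0,"ry":-0.5,"rz":0},{"fingers":1,"dx":0,"dy":0,"dz":0,"rx":0,"ry":0,"rz":0},{"fingers":1,"dx":0,"dy":0,"dz":0,"rx":0,"ry":0,"rz":0},{"fingers":1,"dx":0,"dy":0,"dz":0,"rx":0,"ry":0,"rz":0}])

```text
time_s: 11.05
tool_pos: [0.546, 0.1008, 0.0557]
tool_rot: [-180.0, 14.9, 20.3]
force: [0.2, 0.4, -3.3]
grip_width: 0.0299
```

```bash
cat >> h.py <<'E'
from scipy.spatial.transform import Rotation as Ro
C=np.array([.552,.1035]);A0=np.radians(20.3);U=np.array([np.cos(A0),np.sin(A0)]);V=np.array([-U[1],U[0]])
def st(e=0.,g=14.5):
    o=sensors.get_obs();p=o['tool_pos'];R=Ro.from_euler('xyz',o['tool_rot'],degrees=True).as_matrix()
    F=o['force'];print('t %.2f s %.1f v %.1f z %.1f'%(o['time_s'],(p[:2]-C)@U*1e3,(p[:2]-C)@V*1e3,p[2]*1e3),'rot',np.round(o['tool_rot'],1),'F s %.1f v %.1f z %.1f'%(F[:2]@U,F[:2]@V,F[2]),'M',o['wrist_torque'].round(2))
    x=R[:,0];zu=-R[:,2]
    print('tilt %.1f'%np.degrees(np.arcsin(-x[2])),'yaw err %.1f'%(np.degrees(np.arctan2(x[1],x[0]))-20.3))
    for n,b in(('jawedge',30-e),('walledge',-30-e)):
        q=p+x*b*1e-3-zu*g*1e-3;print(n,'s %.1f z %.1f'%((q[:2]-C)@U*1e3,q[2]*1e3))
    return o
E
python3 - <<'E'
from h import *
st();snap('scene','scene7');st()
crop('scene7',262,170,362,250,7,'c10')
E
```

```text
t 11.05 s -6.6 v -0.5 z 55.7 rot [-180.    14.9   20.3] F s 0.3 v 0.3 z -3.3 M [ 0.15 -0.35  0.01]
tilt 14.9 yaw err -0.0
jawedge s 18.7 z 33.9
walledge s -39.3 z 49.4
t 11.10 s -6.5 v -0.3 z 55.7 rot [-180.    14.9   20.3] F s 0.8 v -0.5 z -3.5 M [ 0.13 -0.37 -0.02]
tilt 14.9 yaw err 0.0
jawedge s 18.8 z 34.0
walledge s -39.2 z 49.5
```

View pics/c10.png

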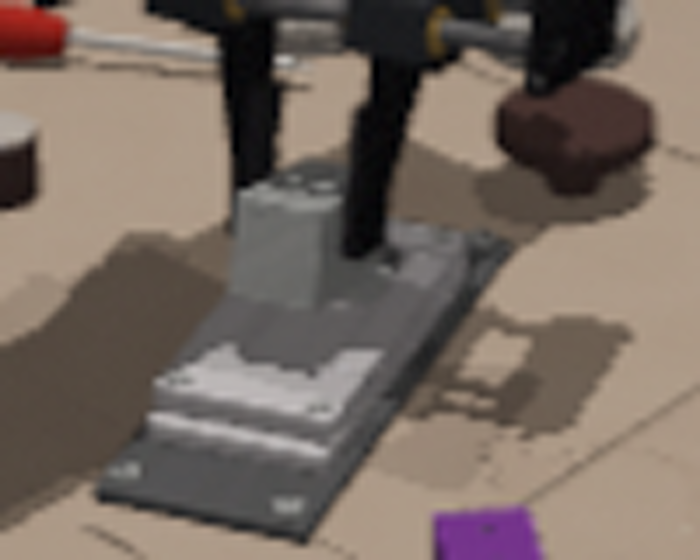

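>>> carry_out(plan=[{"fingers":1,"dx":0.039,"dy":0,"dz":0.145,"rx":0,"ry":0,"rz":0},{"fingers":1,"dx":0.039,"dy":0,"dz":0.145,"rx":0,"ry":0,"rz":0},{"fingers":1,"dx":0.039,"dy":0,"dz":0.145,"rx":0,"ry":0,"rz":0},{"fingers":1,"dx":0,"dy":0,"dz":0,"rx":0,"ry":0,"rz":0},{"fingers":1,"dx":0,"dy":0,"dz":0,"rx":0,"ry":0,"rz":0}])

```text
time_s: 11.72
tool_pos: [0.546, 0.1016, 0.0415]
tool_rot: [-180.0, 15.0, 20.4]
force: [-0.0, 1.5, -4.1]
grip_width: 0.0296
```

```bash
python3 - <<'E'
from h import *
st()
E
```

```text
t 11.72 s -6.3 v 0.3 z 41.5 rot [-180.    15.    20.4] F s 0.5 v 1.4 z -4.1 M [ 0.34 -0.21 -0.04]
tilt 15.0 yaw err 0.1
jawedge s 19.0 z 19.7
walledge s -39.0 z 35.3
```

>>> carry_out(plan=[{"fingers":1,"dx":0.017,"dy":0,"dz":0.065,"rx":0,"ry":0,"rz":0},{"fingers":1,"dx":0.017,"dy":0,"dz":0.065,"rx":0,"ry":0,"rz":0},{"fingers":1,"dx":0,"dy":0,"dz":0,"rx":0,"ry":0,"rz":0},{"fingers":1,"dx":0,"dy":0,"dz":0,"rx":0,"ry":0,"rz":0}])

```text
time_s: 12.22
tool_pos: [0.5463, 0.1017, 0.0375]
tool_rot: [-180.0, 15.0, 20.4]
force: [-0.3, 3.0, -5.1]
grip_width: 0.0298
```

```bash
python3 - <<'E'
from h import *
st()
E
```

```text
t 12.22 s -6.0 v 0.3 z 37.5 rot [-180.    15.    20.4] F s 0.8 v 2.9 z -5.1 M [ 0.69 -0.28 -0.09]
tilt 15.0 yaw err 0.1
jawedge s 19.3 z 15.7
walledge s -38.7 z 31.2
```

>>> carry_out(plan=[{"fingers":1,"dx":0,"dy":-0.025,"dz":0,"rx":0,"ry":0,"rz":0},{"fingers":1,"dx":0.064,"dy":0,"dz":-0.017,"rx":0,"ry":0,"rz":0},{"fingers":1,"dx":0.064,"dy":0,"dz":-0.017,"rx":0,"ry":0,"rz":0},{"fingers":1,"dx":0,"dy":0,"dz":0,"rx":0,"ry":0,"rz":0},{"fingers":1,"dx":0,"dy":0,"dz":0,"rx":0,"ry":0,"rz":0}])

```text
time_s: 12.85
tool_pos: [0.5501, 0.1032, 0.0376]
tool_rot: [180.0, 15.0, 20.3]
force: [1.3, 1.0, -4.5]
grip_width: 0.0296
```

```bash
python3 - <<'E'
from h import *
st()
E
```

```text
t 12.85 s -1.9 v 0.4 z 37.6 rot [180.   15.   20.3] F s 1.6 v 0.4 z -4.5 M [ 0.35 -0.38 -0.01]
tilt 15.0 yaw err 0.0
jawedge s 23.3 z 15.9
walledge s -34.7 z 31.4
```

>>> carry_out(plan=[{"fingers":1,"dx":0.064,"dy":0,"dz":-0.017,"rx":0,"ry":0,"rz":0},{"fingers":1,"dx":0,"dy":0,"dz":0,"rx":0,"ry":0,"rz":0},{"fingers":1,"dx":0,"dy":0,"dz":0,"rx":0,"ry":0,"rz":0}])

```text
time_s: 13.22
tool_pos: [0.5509, 0.1036, 0.0376]
tool_rot: [180.0, 15.1, 20.3]
force: [-4.2, -0.3, -2.2]
grip_width: 0.03
```

```bash
python3 - <<'E'
from h import *
st()
E
```

```text
t 13.22 s -1.0 v 0.4 z 37.6 rot [180.   15.1  20.3] F s -4.0 v 1.1 z -2.2 M [-0.07  0.49 -0.05]
tilt 15.1 yaw err 0.0
jawedge s 24.2 z 15.8
walledge s -33.7 z 31.4
```

>>> carry_out(plan=[{"fingers":1,"dx":0.064,"dy":0,"dz":-0.017,"rx":0,"ry":0,"rz":0},{"fingers":1,"dx":0,"dy":0,"dz":0,"rx":0,"ry":0,"rz":0},{"fingers":1,"dx":0,"dy":0,"dz":0,"rx":0,"ry":0,"rz":0}])

```text
time_s: 13.6
tool_pos: [0.5525, 0.1041, 0.0376]
tool_rot: [-180.0, 15.1, 20.3]
force: [-5.0, -0.1, -1.5]
grip_width: 0.0297
```

```bash
python3 - <<'E'
from h import *
st()
E
```

```text
t 13.60 s 0.7 v 0.4 z 37.6 rot [-180.    15.1   20.3] F s -4.7 v 1.6 z -1.5 M [-0.16  0.9  -0.04]
tilt 15.1 yaw err 0.0
jawedge s 25.9 z 15.8
walledge s -32.0 z 31.4
```

>>> carry_out(plan=[{"fingers":1,"dx":0.064,"dy":0,"dz":-0.017,"rx":0,"ry":0,"rz":0},{"fingers":1,"dx":0,"dy":0,"dz":0,"rx":0,"ry":0,"rz":0},{"fingers":1,"dx":0,"dy":0,"dz":0,"rx":0,"ry":0,"rz":0}])

```text
time_s: 13.98
tool_pos: [0.5538, 0.1046, 0.0376]
tool_rot: [-180.0, 15.2, 20.3]
force: [-5.9, -1.0, -0.4]
grip_width: 0.0298
```

```bash
python3 - <<'E'
from h import *
snap('scene','scene8');st()
crop('scene8',272,180,342,240,11,'c11')
E
```

```text
t 14.03 s 2.1 v 0.4 z 37.6 rot [-180.    15.2   20.3] F s -6.4 v 0.7 z -0.0 M [-0.3   1.19  0.02]
tilt 15.2 yaw err 0.0
jawedge s 27.2 z 15.7
walledge s -30.7 z 31.5
```

View pics/c11.png

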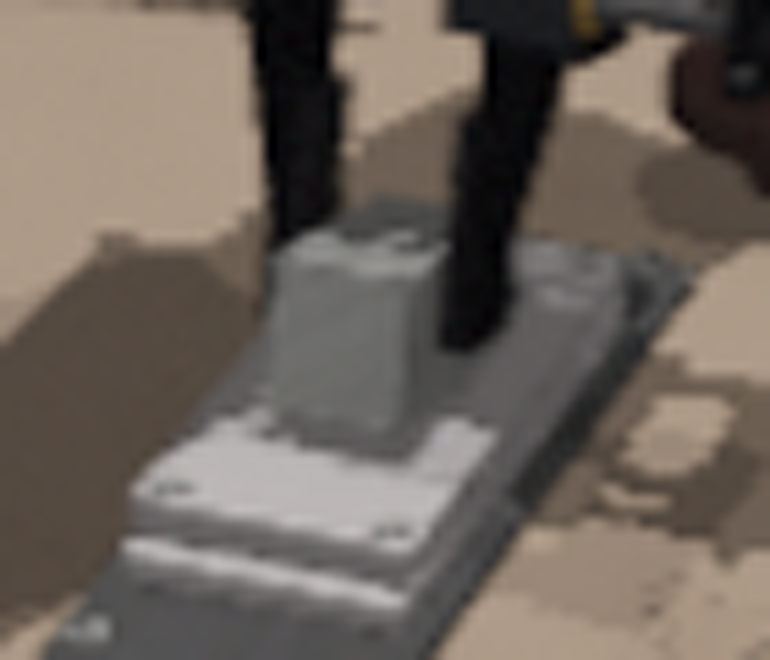

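>>> carry_out(plan=[{"fingers":1,"dx":0.075,"dy":0,"dz":-0.02,"rx":0,"ry":0,"rz":0},{"fingers":1,"dx":0,"dy":0,"dz":0,"rx":0,"ry":0,"rz":0},{"fingers":1,"dx":0,"dy":0,"dz":0,"rx":0,"ry":0,"rz":0}], force=30)

```text
time_s: 14.4
tool_pos: [0.5552, 0.1051, 0.0376]
tool_rot: [-180.0, 15.3, 20.3]
force: [-7.1, -1.6, -0.5]
grip_width: 0.0297
```

```bash
python3 - <<'E'
from h import *
st()
E
```

```text
t 14.40 s 3.6 v 0.4 z 37.6 rot [-180.    15.3   20.3] F s -7.2 v 1.0 z -0.5 M [-0.4   1.56  0.01]
tilt 15.3 yaw err 0.0
jawedge s 28.7 z 15.7
walledge s -29.2 z 31.6
```

>>> carry_out(plan=[{"fingers":1,"dx":0.057,"dy":0,"dz":0.019,"rx":0,"ry":0,"rz":0},{"fingers":1,"dx":0,"dy":0,"dz":0,"rx":0,"ry":0,"rz":0},{"fingers":1,"dx":0,"dy":0,"dz":0,"rx":0,"ry":0,"rz":0}])

```text
time_s: 14.78
tool_pos: [0.5563, 0.1055, 0.0371]
tool_rot: [-180.0, 15.4, 20.3]
force: [-9.1, -2.6, 3.4]
grip_width: 0.0297
```

```bash
python3 - <<'E'
from h import *
st()
E
```

```text
t 14.78 s 4.7 v 0.4 z 37.1 rot [-180.    15.4   20.3] F s -9.4 v 0.7 z 3.4 M [-0.46  2.    0.  ]
tilt 15.4 yaw err 0.0
jawedge s 29.8 z 15.1
walledge s -28.1 z 31.0
```

>>> carry_out(plan=[{"fingers":1,"dx":-0.017,"dy":0,"dz":0.035,"rx":0,"ry":0.2,"rz":0},{"fingers":1,"dx":-0.017,"dy":0,"dz":0.035,"rx":0,"ry":0.2,"rz":0},{"fingers":1,"dx":0,"dy":0,"dz":0,"rx":0,"ry":0,"rz":0},{"fingers":1,"dx":0,"dy":0,"dz":0,"rx":0,"ry":0,"rz":0}])

```text
time_s: 15.28
tool_pos: [0.5548, 0.1049, 0.0347]
tool_rot: [-180.0, 11.4, 20.3]
force: [-8.4, -2.8, 0.4]
grip_width: 0.03
```

```bash
python3 - <<'E'
from h import *
snap('scene','scene9');st()
crop('scene9',272,180,342,240,11,'c12')
E
```

```text
t 15.32 s 3.2 v 0.5 z 34.7 rot [-180.    11.3   20.3] F s -8.5 v 1.2 z 0.4 M [-0.42  1.71 -0.01]
tilt 11.3 yaw err 0.0
jawedge s 29.8 z 14.6
walledge s -29.1 z 26.4
```

View pics/c12.png

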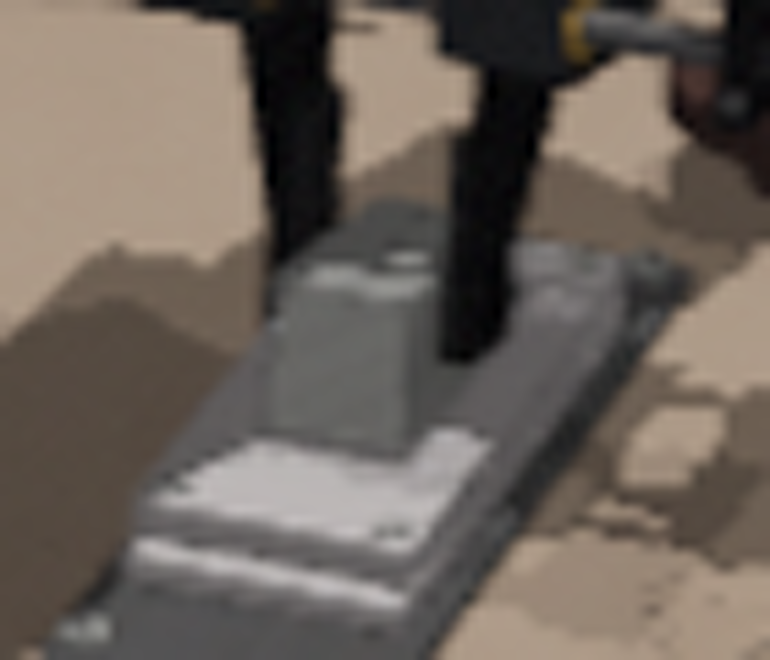

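>>> carry_out(plan=[{"fingers":1,"dx":-0.017,"dy":0,"dz":0.035,"rx":0,"ry":0.2,"rz":0},{"fingers":1,"dx":-0.017,"dy":0,"dz":0.035,"rx":0,"ry":0.2,"rz":0},{"fingers":1,"dx":0,"dy":0,"dz":0,"rx":0,"ry":0,"rz":0},{"fingers":1,"dx":0,"dy":0,"dz":0,"rx":0,"ry":0,"rz":0}])

```text
time_s: 15.82
tool_pos: [0.5534, 0.1045, 0.0325]
tool_rot: [-180.0, 7.4, 20.3]
force: [-6.7, -2.4, -0.7]
grip_width: 0.0295
```

```bash
python3 - <<'E'
from h import *
st()
E
```

```text
t 15.82 s 1.7 v 0.5 z 32.5 rot [-180.     7.4   20.3] F s -7.1 v 0.1 z -0.7 M [-0.45  1.77  0.02]
tilt 7.4 yaw err 0.0
jawedge s 29.6 z 14.3
walledge s -29.9 z 22.0
```

>>> carry_out(plan=[{"fingers":1,"dx":-0.017,"dy":0,"dz":0.035,"rx":0,"ry":0.2,"rz":0},{"fingers":1,"dx":-0.017,"dy":0,"dz":0.035,"rx":0,"ry":0.2,"rz":0},{"fingers":1,"dx":0,"dy":0,"dz":0,"rx":0,"ry":0,"rz":0},{"fingers":1,"dx":0,"dy":0,"dz":0,"rx":0,"ry":0,"rz":0}])

```text
time_s: 16.32
tool_pos: [0.5523, 0.1041, 0.0304]
tool_rot: [-180.0, 3.3, 20.3]
force: [-7.3, -1.7, -0.6]
grip_width: 0.0295
```

```bash
python3 - <<'E'
from h import *
snap('scene','scene10');st()
crop('scene10',272,180,342,240,11,'c13')
E
```

```text
t 16.38 s 0.6 v 0.5 z 30.4 rot [-180.     3.3   20.3] F s -6.8 v 0.9 z -0.7 M [-0.44  1.81 -0.01]
tilt 3.3 yaw err 0.0
jawedge s 29.7 z 14.2
walledge s -30.2 z 17.7
```

View pics/c13.png

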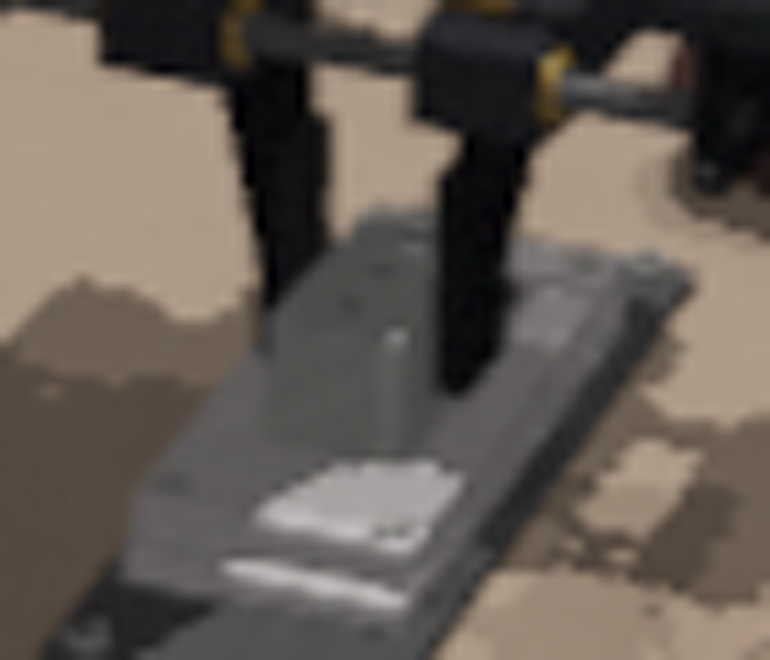

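>>> carry_out(plan=[{"fingers":1,"dx":-0.014,"dy":0,"dz":0.029,"rx":0,"ry":0.165,"rz":0},{"fingers":1,"dx":-0.014,"dy":0,"dz":0.029,"rx":0,"ry":0.165,"rz":0},{"fingers":1,"dx":0,"dy":0,"dz":0,"rx":0,"ry":0,"rz":0},{"fingers":1,"dx":0,"dy":0,"dz":0,"rx":0,"ry":0,"rz":0}])

```text
time_s: 16.88
tool_pos: [0.5516, 0.1039, 0.0287]
tool_rot: [-180.0, 0.0, 20.3]
force: [-7.3, -1.1, 0.7]
grip_width: 0.0296
```

```bash
python3 - <<'E'
from h import *
st()
E
```

```text
t 16.88 s -0.2 v 0.5 z 28.7 rot [-180.     0.    20.3] F s -7.2 v 1.5 z 0.7 M [-0.51  1.82  0.  ]
tilt 0.0 yaw err 0.0
jawedge s 29.8 z 14.2
walledge s -30.2 z 14.2
```

>>> carry_out(plan=[{"fingers":1,"dx":-0.05,"dy":0,"dz":0.02,"rx":0,"ry":0,"rz":0},{"fingers":1,"dx":0,"dy":0,"dz":0,"rx":0,"ry":0,"rz":0},{"fingers":1,"dx":0,"dy":0,"dz":0,"rx":0,"ry":0,"rz":0}])

```text
time_s: 17.25
tool_pos: [0.5516, 0.1038, 0.0287]
tool_rot: [-180.0, -0.1, 20.3]
force: [-5.7, -0.5, 0.8]
grip_width: 0.0298
```

```bash
python3 - <<'E'
from h import *
st()
E
```

```text
t 17.25 s -0.2 v 0.5 z 28.7 rot [-1.80e+02 -1.00e-01  2.03e+01] F s -5.5 v 1.5 z 0.8 M [-0.33  1.45  0.07]
tilt -0.1 yaw err 0.0
jawedge s 29.8 z 14.3
walledge s -30.2 z 14.1
```

>>> carry_out(plan=[{"fingers":1,"dx":-0.05,"dy":0,"dz":0,"rx":0,"ry":0,"rz":0},{"fingers":1,"dx":-0.05,"dy":0,"dz":0,"rx":0,"ry":0,"rz":0},{"fingers":1,"dx":0,"dy":0,"dz":0,"rx":0,"ry":0,"rz":0},{"fingers":1,"dx":0,"dy":0,"dz":0,"rx":0,"ry":0,"rz":0}])

```text
time_s: 17.75
tool_pos: [0.551, 0.1036, 0.0288]
tool_rot: [180.0, -0.4, 20.3]
force: [2.1, 0.6, -5.4]
grip_width: 0.0295
```

```bash
python3 - <<'E'
from h import *
snap('scene','scene11');st()
crop('scene11',272,180,342,240,11,'c14')
E
```

```text
t 17.80 s -0.9 v 0.5 z 28.8 rot [180.   -0.4  20.3] F s 2.6 v -1.2 z -6.0 M [ 0.01 -0.22 -0.06]
tilt -0.4 yaw err 0.0
jawedge s 29.2 z 14.6
walledge s -30.8 z 14.1
```

View pics/c14.png

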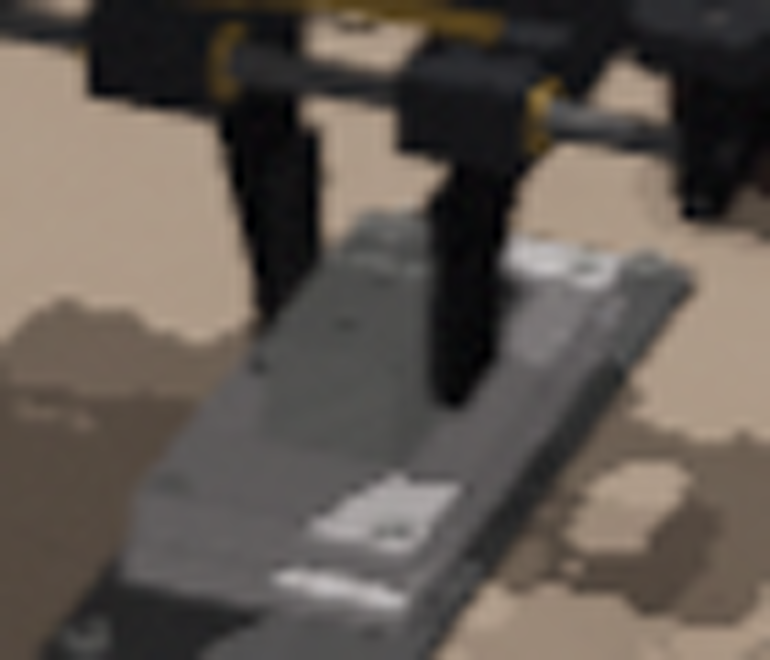

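>>> carry_out(plan=[{"fingers":1,"dx":0.03,"dy":0,"dz":0.07,"rx":0,"ry":0,"rz":0},{"fingers":1,"dx":0,"dy":0,"dz":0,"rx":0,"ry":0,"rz":0},{"fingers":1,"dx":0,"dy":0,"dz":0,"rx":0,"ry":0,"rz":0}])

```text
time_s: 18.18
tool_pos: [0.5511, 0.1036, 0.0286]
tool_rot: [-179.9, -0.3, 20.3]
force: [-5.4, -1.1, 12.4]
grip_width: 0.0296
```

```bash
python3 - <<'E'
from h import *
st()
E
```

```text
t 18.18 s -0.8 v 0.5 z 28.6 rot [-179.9   -0.3   20.3] F s -5.5 v 0.8 z 12.4 M [-0.4   1.54  0.01]
tilt -0.3 yaw err 0.0
jawedge s 29.3 z 14.3
walledge s -30.7 z 14.0
```

>>> carry_out(plan=[{"fingers":1,"dx":0,"dy":0,"dz":-0.05,"rx":0,"ry":0,"rz":0},{"fingers":1,"dx":0,"dy":0,"dz":0,"rx":0,"ry":0,"rz":0},{"fingers":0.2,"dx":0,"dy":0,"dz":0,"rx":0,"ry":0,"rz":0},{"fingers":0,"dx":0,"dy":0,"dz":0,"rx":0,"ry":0,"rz":0},{"fingers":-0.2,"dx":0,"dy":0,"dz":0,"rx":0,"ry":0,"rz":0},{"fingers":-0.2,"dx":0,"dy":0,"dz":0,"rx":0,"ry":0,"rz":0},{"fingers":-0.2,"dx":0,"dy":0,"dz":0,"rx":0,"ry":0,"rz":0}])

```text
time_s: 19.05
tool_pos: [0.5509, 0.1038, 0.028]
tool_rot: [-180.0, -0.3, 20.3]
force: [0.4, 1.1, -0.6]
grip_width: 0.0517
```

```bash
python3 - <<'E'
from h import *
st()
E
```

```text
t 19.05 s -0.9 v 0.6 z 28.0 rot [-180.    -0.3   20.3] F s 0.8 v 0.9 z -0.6 M [-0.06  0.15 -0.02]
tilt -0.3 yaw err 0.0
jawedge s 29.1 z 13.7
walledge s -30.9 z 13.3
```

Released; go straight up, then aside for a clear view.

>>> carry_out(plan=[{"fingers":-0.2,"dx":0,"dy":0,"dz":-0.4,"rx":0,"ry":0,"rz":0},{"fingers":-0.2,"dx":0,"dy":0,"dz":-0.8,"rx":0,"ry":0,"rz":0},{"fingers":-0.2,"dx":0,"dy":0,"dz":-0.9,"rx":0,"ry":0,"rz":0},{"fingers":-0.2,"dx":0,"dy":0,"dz":-0.9,"rx":0,"ry":0,"rz":0},{"fingers":-0.2,"dx":-0.3,"dy":0.9,"dz":-0.2,"rx":0,"ry":0,"rz":0},{"fingers":-0.2,"dx":-0.3,"dy":0.9,"dz":-0.2,"rx":0,"ry":0,"rz":0},{"fingers":-0.2,"dx":-0.3,"dy":0.9,"dz":-0.2,"rx":0,"ry":0,"rz":0},{"fingers":-0.2,"dx":-0.3,"dy":0.9,"dz":-0.2,"rx":0,"ry":0,"rz":0},{"fingers":-0.2,"dx":-0.3,"dy":0.9,"dz":-0.2,"rx":0,"ry":0,"rz":0},{"fingers":-0.2,"dx":-0.3,"dy":0.9,"dz":-0.2,"rx":0,"ry":0,"rz":0},{"fingers":-0.2,"dx":-0.3,"dy":0.9,"dz":-0.2,"rx":0,"ry":0,"rz":0},{"fingers":-0.2,"dx":-0.3,"dy":0.9,"dz":-0.2,"rx":0,"ry":0,"rz":0}])

```text
time_s: 20.55
tool_pos: [0.5579, -0.1251, 0.1668]
tool_rot: [180.0, -0.4, 20.3]
force: [-0.0, 0.4, -0.8]
grip_width: 0.0521
```

```bash
python3 - <<'E'
from h import *
snap('scene','scene12');snap('top','top12');st()
crop('scene12',272,180,342,248,9,'c15');crop('top12',225,168,290,258,6.6,'c16')
E
```

```text
t 20.65 s -75.1 v -219.8 z 167.5 rot [179.8  -0.4  20. ] F s -0.1 v -0.0 z 1.0 M [-0.12  0.18 -0.05]
tilt -0.4 yaw err -0.3
jawedge s -45.0 z 153.2
walledge s -105.0 z 152.8
```

View pics/c15.png

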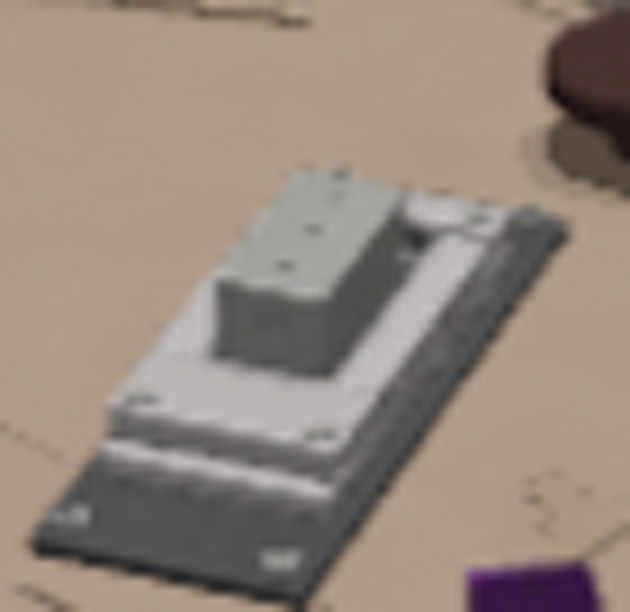

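View pics/c16.png

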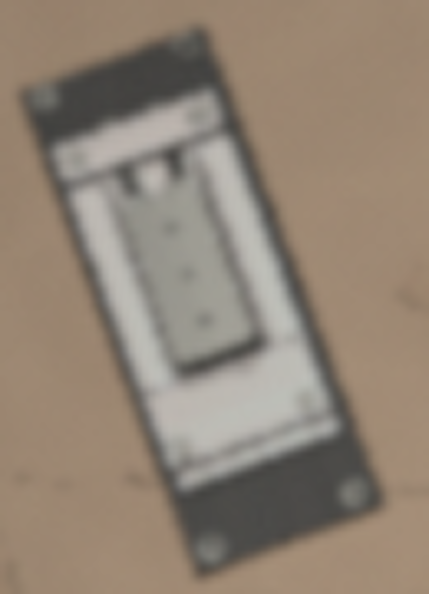

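```bash
python3 - <<'E'
from h import *
S=load('scene12');T=load('top12')
s=lambda U,V:(S,(U+.5)/9-.5+272,(V+.5)/9-.5+180)
t=lambda U,V:(T,(U+.5)/6.6-.5+225,(V+.5)/6.6-.5+168)
D=[tri([s(*a),t(*b)]) for a,b in(((338,192),(171,228)),((313,230),(188,274)),((286,265),(206,321)))]
for d in D: print((d*1e3).round(1),'s %.1f v %.1f'%((d[:2]-C)@U*1e3,(d[:2]-C)@V*1e3))
d=D[0]-D[2];print('yaw',np.degrees(np.arctan2(d[1],d[0])),'pitch',np.degrees(np.arcsin(d[2]/np.linalg.norm(d))))
# predicted corners seated flat / wall end 4mm high
for zz in(.048,.052):
  print(zz,[((proj(S,[*(C+(-.0309)*U+y*V),zz])+.5-[272,180])*9).round(0) for y in(.015,-.015)],[((proj(T,[*(C+(-.0309)*U+y*V),zz])+.5-[225,168])*6.6).round(0) for y in(.015,-.015)])
E
```

```text
[568.  108.9  51. ] s 16.9 v -0.4
[551.6 103.   49.2] s -0.6 v -0.3
[534.4  96.6  48.9] s -18.9 v -0.4
yaw 20.261583223060462 pitch 3.3464060011009993
0.048 [array([210., 280.]), array([321., 302.])] [array([178., 367.]), array([258., 338.])]
0.052 [array([210., 267.]), array([321., 288.])] [array([177., 365.]), array([256., 335.])]
```

View pics/scene12.png

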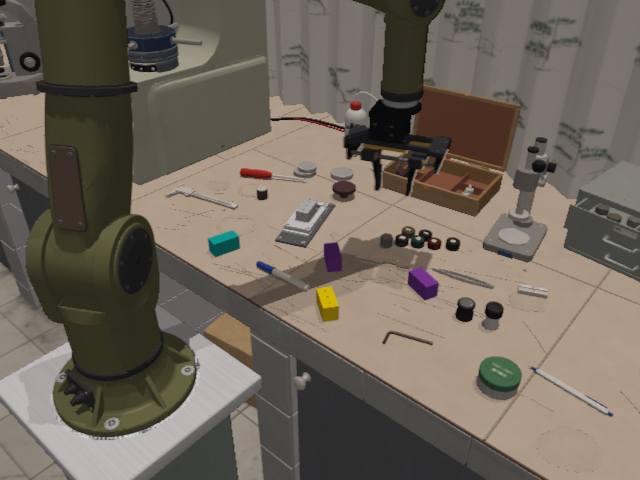

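```bash
python3 - <<'E'
from h import *
crop('scene12',292,195,322,225,22,'c17');crop('top12',238,190,270,230,16,'c18')
S=load('scene12');T=load('top12')
for nm,x in(('far',.0291),('near',-.0309)):
  for zz in(.048,.050,.052):
    print(nm,zz,[((proj(S,[*(C+x*U+y*V),zz])+.5-[292,195])*22).round(0) for y in(.015,-.015)],[((proj(T,[*(C+x*U+y*V),zz])+.5-[238,190])*16).round(0) for y in(.015,-.015)])
E
```

```text
far 0.048 [array([292.,  87.]), array([555., 136.])] [array([ 86., 166.]), array([277.,  95.])]
far 0.05 [array([291.,  70.]), array([555., 120.])] [array([ 84., 163.]), array([275.,  92.])]
far 0.052 [array([291.,  54.]), array([555., 103.])] [array([ 81., 160.]), array([273.,  88.])]
near 0.048 [array([ 74., 355.]), array([346., 408.])] [array([224., 539.]), array([416., 467.])]
near 0.05 [array([ 74., 338.]), array([346., 392.])] [array([222., 536.]), array([415., 464.])]
near 0.052 [array([ 73., 322.]), array([345., 375.])] [array([220., 533.]), array([413., 461.])]
```

View pics/c17.png

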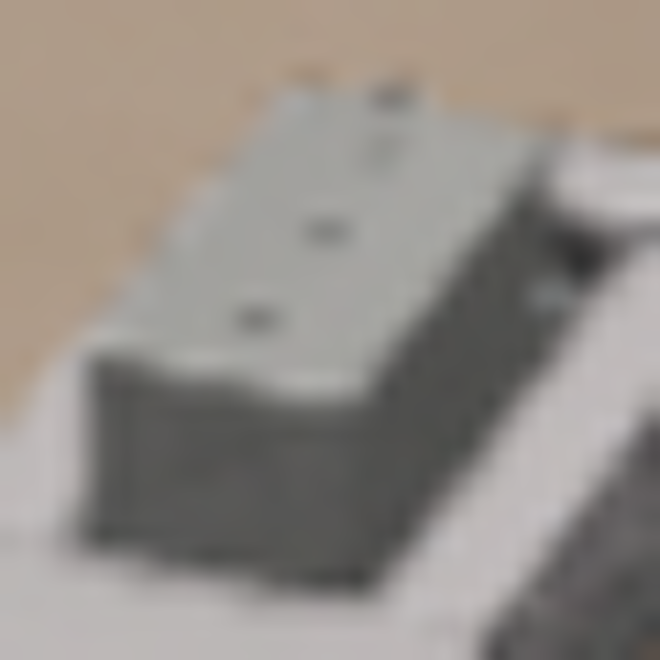

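View pics/c18.png

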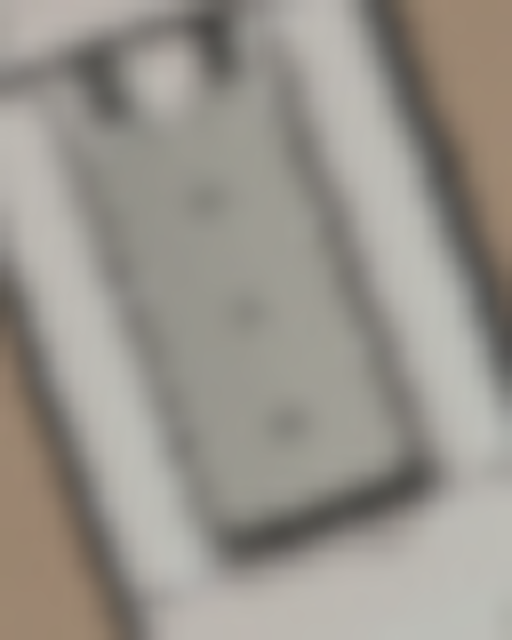

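```bash
python3 - <<'E'
from h import *
S=load('scene12');T=load('top12')
s=lambda U,V:(S,(U+.5)/22-.5+292,(V+.5)/22-.5+195)
t=lambda U,V:(T,(U+.5)/16-.5+238,(V+.5)/16-.5+190)
D=[tri([s(*a),t(*b)]) for a,b in(((385,150),(205,200)),((327,230),(243,313)),((257,318),(290,424)))]
for d in D: print((d*1e3).round(1),'s %.1f v %.1f'%((d[:2]-C)@U*1e3,(d[:2]-C)@V*1e3))
# far and near top corners from both views
for a,b in(((285,85),(65,155)),((90,355),(215,530)),((545,135),(265,85)),((365,405),(410,455))): print('corner',(tri([s(*a),t(*b)])*1e3).round(1))
for tl in(-2,0,2):
  print(tl,[((proj(S,[*(C+(x-.0009)*U-.0002*V),.048+(x+.03)*np.tan(np.radians(tl))])+.5-[292,195])*22).round(0) for x in(.0187,0,-.0187)])
r0=load('scene0')
E
```

```text
[568.5 109.6  49.3] s 17.6 v -0.0
[551.8 103.5  49.2] s -0.2 v 0.1
[534.7  97.   48.7] s -18.4 v -0.1
corner [576.3 130.9  46. ]
corner [519.9 107.7  46.6]
corner [586.  101.7  46.7]
corner [530.6  79.2  47. ]
-2 [array([386., 175.]), array([320., 253.]), array([253., 333.])]
0 [array([386., 161.]), array([320., 245.]), array([253., 330.])]
2 [array([386., 147.]), array([320., 236.]), array([253., 326.])]
```

>>> carry_out(plan=[{"fingers":1,"dx":0.388,"dy":-0.917,"dz":0,"rx":0,"ry":0,"rz":0},{"fingers":1,"dx":0.388,"dy":-0.917,"dz":0,"rx":0,"ry":0,"rz":0},{"fingers":1,"dx":0.388,"dy":-0.917,"dz":0,"rx":0,"ry":0,"rz":0},{"fingers":1,"dx":0.388,"dy":-0.917,"dz":0,"rx":0,"ry":0,"rz":0},{"fingers":1,"dx":0.388,"dy":-0.917,"dz":0,"rx":0,"ry":0,"rz":0},{"fingers":1,"dx":0.388,"dy":-0.917,"dz":0,"rx":0,"ry":0,"rz":0},{"fingers":1,"dx":0.388,"dy":-0.917,"dz":0,"rx":0,"ry":0,"rz":0},{"fingers":1,"dx":0.388,"dy":-0.917,"dz":0,"rx":0,"ry":0.04,"rz":0},{"fingers":1,"dx":0,"dy":0,"dz":0.8,"rx":0,"ry":0,"rz":0},{"fingers":1,"dx":0,"dy":0,"dz":0.8,"rx":0,"ry":0,"rz":0},{"fingers":1,"dx":0,"dy":0,"dz":0.8,"rx":0,"ry":0,"rz":0},{"fingers":1,"dx":0,"dy":0,"dz":0,"rx":0,"ry":0,"rz":0}])

```text
time_s: 22.15
tool_pos: [0.5675, 0.1158, 0.0927]
tool_rot: [-180.0, -0.5, 20.4]
force: [1.0, 0.4, -0.4]
grip_width: 0.0001
```

```bash
python3 - <<'E'
from h import *
snap('scene','scene13');st()
E
```

```text
t 22.20 s 20.0 v 5.7 z 94.1 rot [-180.    -0.6   20.4] F s 0.6 v 0.3 z -0.2 M [-0.02  0.2   0.02]
tilt -0.6 yaw err 0.1
jawedge s 50.1 z 79.9
walledge s -9.9 z 79.3
```

>>> carry_out(plan=[{"fingers":1,"dx":0,"dy":0.17,"dz":0.6,"rx":0,"ry":-0.06,"rz":0},{"fingers":1,"dx":0,"dy":0,"dz":0.6,"rx":0,"ry":0,"rz":0},{"fingers":1,"dx":0,"dy":0,"dz":0,"rx":0,"ry":0,"rz":0},{"fingers":1,"dx":0,"dy":0,"dz":0,"rx":0,"ry":0,"rz":0}])

```text
time_s: 22.7
tool_pos: [0.5714, 0.1102, 0.0581]
tool_rot: [180.0, -0.1, 20.3]
force: [-0.3, -1.1, -0.4]
grip_width: 0.0005
```

```bash
python3 - <<'E'
from h import *
st()
E
```

```text
t 22.70 s 20.6 v -0.5 z 58.1 rot [ 1.80e+02 -1.00e-01  2.03e+01] F s -0.7 v -1.0 z -0.4 M [-0.07  0.11  0.03]
tilt -0.1 yaw err 0.0
jawedge s 50.6 z 43.6
walledge s -9.4 z 43.5
```

Descend 9.5 mm to just above the expected top (48 mm), then touch in half-millimetre steps.

>>> carry_out(plan=[{"fingers":1,"dx":0,"dy":0,"dz":0.12,"rx":0,"ry":0,"rz":0},{"fingers":1,"dx":0,"dy":0,"dz":0.12,"rx":0,"ry":0,"rz":0},{"fingers":1,"dx":0,"dy":0,"dz":0,"rx":0,"ry":0,"rz":0},{"fingers":1,"dx":0,"dy":0,"dz":0,"rx":0,"ry":0,"rz":0}])

```text
time_s: 23.2
tool_pos: [0.5715, 0.1104, 0.051]
tool_rot: [-180.0, -0.1, 20.3]
force: [0.2, 0.2, -0.0]
grip_width: 0.0002
```

>>> carry_out(plan=[{"fingers":1,"dx":0,"dy":0,"dz":0.03,"rx":0,"ry":0,"rz":0},{"fingers":1,"dx":0,"dy":0,"dz":0,"rx":0,"ry":0,"rz":0},{"fingers":1,"dx":0,"dy":0,"dz":0,"rx":0,"ry":0,"rz":0}])

```text
time_s: 23.58
tool_pos: [0.5715, 0.1103, 0.0501]
tool_rot: [-180.0, -0.1, 20.3]
force: [-0.3, 0.3, -0.5]
grip_width: 0.0004
```

>>> carry_out(plan=[{"fingers":1,"dx":0,"dy":0,"dz":0.02,"rx":0,"ry":0,"rz":0},{"fingers":1,"dx":0,"dy":0,"dz":0,"rx":0,"ry":0,"rz":0},{"fingers":1,"dx":0,"dy":0,"dz":0,"rx":0,"ry":0,"rz":0}])

```text
time_s: 23.95
tool_pos: [0.5714, 0.1103, 0.0494]
tool_rot: [-180.0, -0.1, 20.3]
force: [0.1, -0.4, 0.3]
grip_width: 0.0002
```

>>> carry_out(plan=[{"fingers":1,"dx":0,"dy":0,"dz":0.025,"rx":0,"ry":0,"rz":0},{"fingers":1,"dx":0,"dy":0,"dz":0,"rx":0,"ry":0,"rz":0},{"fingers":1,"dx":0,"dy":0,"dz":0,"rx":0,"ry":0,"rz":0}])

```text
time_s: 24.32
tool_pos: [0.5714, 0.1103, 0.0487]
tool_rot: [-180.0, -0.1, 20.3]
force: [-0.4, -0.0, -0.6]
grip_width: 0.0003
```

>>> carry_out(plan=[{"fingers":1,"dx":0,"dy":0,"dz":0.025,"rx":0,"ry":0,"rz":0},{"fingers":1,"dx":0,"dy":0,"dz":0,"rx":0,"ry":0,"rz":0},{"fingers":1,"dx":0,"dy":0,"dz":0,"rx":0,"ry":0,"rz":0}])

```text
time_s: 24.7
tool_pos: [0.5715, 0.1104, 0.0485]
tool_rot: [-180.0, -0.1, 20.3]
force: [-1.8, -0.7, 6.1]
grip_width: 0.0003
```

>>> carry_out(plan=[{"fingers":1,"dx":0,"dy":0,"dz":0.02,"rx":0,"ry":0,"rz":0},{"fingers":1,"dx":0,"dy":0,"dz":0,"rx":0,"ry":0,"rz":0},{"fingers":1,"dx":0,"dy":0,"dz":0,"rx":0,"ry":0,"rz":0}])

```text
time_s: 25.08
tool_pos: [0.5716, 0.1103, 0.0484]
tool_rot: [-180.0, -0.1, 20.3]
force: [-2.8, -0.8, 9.2]
grip_width: 0.0004
```

>>> carry_out(plan=[{"fingers":1,"dx":0,"dy":0,"dz":-0.2,"rx":0,"ry":0,"rz":0},{"fingers":1,"dx":-0.65,"dy":0,"dz":0,"rx":0,"ry":0,"rz":0},{"fingers":1,"dx":-0.65,"dy":0,"dz":0,"rx":0,"ry":0,"rz":0},{"fingers":1,"dx":0,"dy":0,"dz":0,"rx":0,"ry":0,"rz":0},{"fingers":1,"dx":0,"dy":0,"dz":0.14,"rx":0,"ry":0,"rz":0},{"fingers":1,"dx":0,"dy":0,"dz":0,"rx":0,"ry":0,"rz":0},{"fingers":1,"dx":0,"dy":0,"dz":0,"rx":0,"ry":0,"rz":0}])

```text
time_s: 25.95
tool_pos: [0.5352, 0.0969, 0.0489]
tool_rot: [180.0, -0.1, 20.4]
force: [-0.3, 0.4, -0.3]
grip_width: 0.0007
```

>>> carry_out(plan=[{"fingers":1,"dx":0,"dy":0,"dz":0.02,"rx":0,"ry":0,"rz":0},{"fingers":1,"dx":0,"dy":0,"dz":0,"rx":0,"ry":0,"rz":0},{"fingers":1,"dx":0,"dy":0,"dz":0,"rx":0,"ry":0,"rz":0}])

```text
time_s: 26.32
tool_pos: [0.535, 0.0967, 0.0485]
tool_rot: [180.0, -0.1, 20.3]
force: [0.3, 0.0, 0.8]
grip_width: 0.0007
```

>>> carry_out(plan=[{"fingers":1,"dx":0,"dy":0,"dz":0.02,"rx":0,"ry":0,"rz":0},{"fingers":1,"dx":0,"dy":0,"dz":0,"rx":0,"ry":0,"rz":0},{"fingers":1,"dx":0,"dy":0,"dz":0,"rx":0,"ry":0,"rz":0}])

```text
time_s: 26.7
tool_pos: [0.535, 0.0967, 0.0485]
tool_rot: [-180.0, -0.1, 20.3]
force: [-1.4, 0.4, 5.5]
grip_width: 0.0001
```

>>> carry_out(plan=[{"fingers":1,"dx":0,"dy":0,"dz":-0.3,"rx":0,"ry":0,"rz":0},{"fingers":1,"dx":0,"dy":0,"dz":-0.9,"rx":0,"ry":0,"rz":0},{"fingers":1,"dx":0,"dy":0,"dz":-0.9,"rx":0,"ry":0,"rz":0},{"fingers":1,"dx":0,"dy":0,"dz":-0.9,"rx":0,"ry":0,"rz":0},{"fingers":1,"dx":0,"dy":0.8,"dz":-0.3,"rx":0,"ry":0,"rz":0},{"fingers":1,"dx":0,"dy":0.8,"dz":0,"rx":0,"ry":0,"rz":0},{"fingers":1,"dx":0,"dy":0.8,"dz":0,"rx":0,"ry":0,"rz":0},{"fingers":1,"dx":0,"dy":0.8,"dz":0,"rx":0,"ry":0,"rz":0},{"fingers":1,"dx":0,"dy":0,"dz":0,"rx":0,"ry":0,"rz":0},{"fingers":1,"dx":0,"dy":0,"dz":0,"rx":0,"ry":0,"rz":0},{"fingers":1,"dx":0,"dy":0,"dz":0,"rx":0,"ry":0,"rz":0}])

```text
time_s: 28.08
tool_pos: [0.5678, 0.0083, 0.1468]
tool_rot: [-180.0, -0.1, 20.5]
force: [-0.1, 0.3, -0.2]
grip_width: 0.0004
```

```bash
python3 - <<'E'
from h import *
snap('scene','scene14');st()
crop('scene14',250,170,420,290,4.6,'c19')
E
```

```text
t 28.12 s -18.3 v -95.0 z 146.8 rot [-1.80e+02 -1.00e-01  2.05e+01] F s -0.0 v -0.4 z 0.4 M [-0.05  0.09  0.  ]
tilt -0.1 yaw err 0.2
jawedge s 11.8 z 132.4
walledge s -48.2 z 132.3
```

View pics/c19.png

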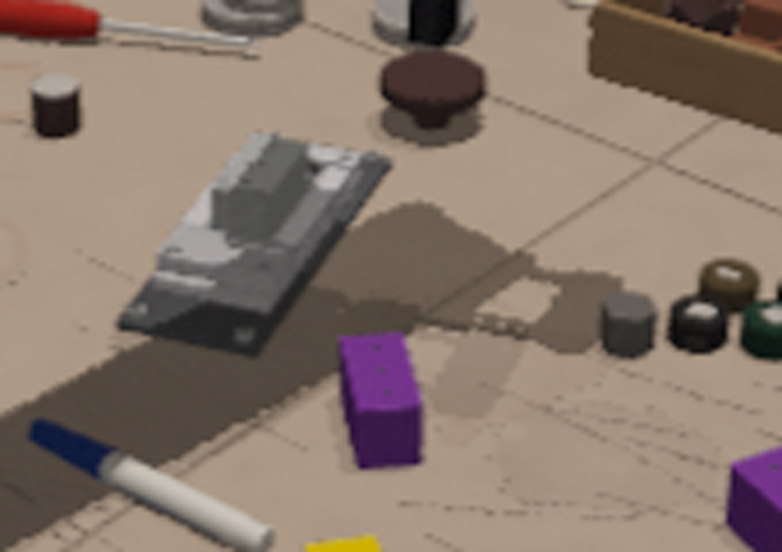

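Touch gave 48.5 mm at the jaw end and 48.5 mm at the wall end, so the bar is level. In the picture it sits in the pocket (crop around 260,190) and the gripper is clear of it.

```bash
python3 -c "
from cell import ticket
print(ticket.sign_off())"
```

```text
the job is handed in; nothing more can be done
None
```

I loaded the bar into the pocket and handed the job in at about 28 s of the 67 s allowed. The hand-in reports no verdict.

**What I did:** I gripped the bar across its width and put one end in at a 15° tilt. I pushed the jaw back about 6 mm (roughly 10 N), rocked the other end down in small steps, then eased the bar against the fixed wall. After pressing it down I released it and moved the arm clear.

**Last checks:**
- **Level:** touching the top with closed fingers gave 48.5 mm above the worktop at the jaw end and at the wall end, so the bar is level. The nominal height is 48 mm, and the bar did not give under about 9 N.
- **Position:** from the camera, its centre is about 0.4 mm along and 0.1 mm across from the nominal pocket centre. Its yaw is within about 0.1° of my measured holder axis.
- **Forces:** the highest wrist reading was about 12 N, when pressing down; allowing for the bar's weight, that is about 16 N on the floor.
- **Bystanders:** in the last picture, the slug and pen in view look undisturbed. I did not measure any of them.

**Checks that disagreed:** my first camera reading of the dots suggested a 3.3° pitch. A closer reading gave about 1°, and the bar's corners about −0.4°. The pictures are only good to about 1 to 2 mm, so I trusted the touch check.

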